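Prove the drill spindle against the square

TASK

We are checking that the spindle of the bench drill stand is square to its table. Stand the engineer's square upright on the table with its stock flush against the low fence and the outer edge of its blade right up against the test pin, touching it or as good as, and let go of it; then press the feed lever down until the depth scale reads 15 mm and keep it there, finishing with the spring-loaded lever still held at that depth and the square still in place, so that I can sight the gap between pin and blade. Leave the other things on the bench alone.

Things in the scene. Friction and masses are not known exactly. Their poses are not given: they have to be found in the camera images.
- drill_stand: Small grey bench drill stand, fixed. Origin: on the bench top, on the spindle axis; x points to its back (column), y to its left seen from its front, z up. Steel table, top at z = 18 mm, from x = -67 to +137, y = -131 to +131 mm. Head with black belt cover at z = 185 to 285, y = -33 to +33, reaching forward to x = -36 mm; left of it (y over 35) the room above the table is free.
- table_pin_point (a point): Point on the drill stand's table top (18 mm above the bench) straight under the axis of the test pin.
- fence_face (a point): Middle of the foot of the fence's front face, on the table: x = 8, y = 0, z = 18 mm of the drill stand. The stock must lie against this face. The fence is a low steel bar, 7 mm high above the table (flat screw heads on it reach 9 mm at y = -45 and +45), 20 mm deep to the back, running along y from -125 to +125 mm.
- pin_tip (a point): Lower end of the ground steel test pin in the chuck: diameter 6 mm, reaching 44 mm below the chuck (chuck end 147 mm above the bench at rest; the upright square passes under it and the head). At rest 85 mm above the table, so the top 20 mm of the standing square's blade is beside the pin even then. It goes down with the quill.
- quill (a joint): Depth of the quill with pin, chuck and the pointer of the aluminium depth scale on the front of the head (a line every 5 mm, top line 0, so 15 mm is the fourth line). 0 = up at rest, 0.015 m = the asked depth, 0.020 m = bottom stop. Geared to the feed lever: depth = 0.022 m x its angle a in rad.
- feed_lever: Feed lever on the right of the head: steel hub and rod, black grip. Origin on its hinge line, which runs along the stand's y at x = 0, z = 225 mm of the stand. At rest it points to the front (-x of the stand) and 0.45 rad above level. Its angle a, from 0 at rest, is 0.682 rad at 15 mm; stop at 0.909. A spring drives it back up: about 4 N at the grip to start, about 8 N at 15 mm.
- lever_handle (a point): Middle of the lever's black round tapered grip, 65 mm long along the lever, 17 to 23 mm thick (20 here), 100 mm from the hinge line. At lever angle a this point stands at x = -100 cos(0.45 - a), y = -47, z = 225 + 100 sin(0.45 - a) mm of the stand: 268 mm over the bench at rest, 202 mm at the asked depth. Press it from above with closed fingers, or grip it.
- try_square: Steel engineer's square, about 0.3 kg, standing on its stock, blade upright. Stock 120 long (y) x 16 thick (x) x 32 high. Blade 4 thick, 22 wide, at the -y end (outer edge in line with the stock's end), rising to 105 mm above the underside. Origin: middle of the stock's underside. In place its axes are parallel to the drill stand's, origin at y = 63 mm of the stand.
- blade_foot (a point): On the try_square: foot of the blade's outer edge, at the underside of the stock, mid-thickness (y = -60 mm of the square).
- stock_end (a point): On the try_square: the other end of the stock, at its underside, mid-thickness (y = +60 mm).
- square_grip (a point): On the try_square: good point to pinch the stock across its 16 mm thickness, 25 mm from the middle towards the end away from the blade, 32 mm above the underside (top of the stock). With the TCP here the fingertips overlap the stock by about 19 mm and stay above the fence, and the gripper stays clear of the blade and, in place, of the machine's head.
- bur_pot: Bystander: round aluminium pot of burs, 69 mm across, 32 mm high. Origin under its middle.
- plaster_model: Bystander: plaster jaw model, 66x74x32 mm. Origin under its middle.
- small_screwdriver: Bystander: small screwdriver with an orange handle, 115 mm long, lying. Origin under its middle.
- lamp_a: Bench lamp, fixed; origin at its foot far back. Its long black head hangs over the bench, lower end at x = 0.44 to 0.56, y = -0.14 to -0.01, z = 0.25 m and up (robot frame), always there. Swing past it with the tool drawn in, within 0.30 m of the base axis.

How it is judged:
By the outcome, as a careful person would: the job done as asked, in the order asked, and still so for the second after the job is handed in, while the arm keeps its last pose, push and grip.
It also fails if it takes over 67 s, if anything falls off the work surface, if the arm or the gripper's body presses on something with over 40 N, if the wrist force passes 120 N, or if a joint passes its speed limit or range.

ROBOT

A 6-joint arm with a two-finger parallel gripper is mounted at the origin on a cart in front of the work surface, level with it; the furniture and walls round the work are solid. World frame = base frame: x ahead of the robot, y to its left, z up, the work surface at z = 0. Lengths are in m, angles in rad, forces in N, time in s.
With the tool pointing down it reaches from about 0.35 to 0.85 m from the base axis. Payload 8.1 kg.
Tool frame: the origin (TCP) lies between the finger pads, 19 mm behind the fingertips; this is the grasp point; z points along the fingers, y is the line along which they close (so a half turn about z gives the same grasp; the last joint's range is limited). The gripper opens to 93 mm and grips with 3 to 60 N. Pads are 15 mm wide; open, the fingers measure 128 mm over their backs; the gripper's body (75 mm by 188 mm) begins 65 mm behind the grasp point.
Start: joints at [1.168, 0.13, 1.488, -0, 1.523, -0.085], TCP at [0.187, 0.57, 0.237] pointing down, gripper open.
Joint ranges: [-2.96, 2.96], [-0.89, 2.26], [0.02, 2.5], [-1.34, 4.48], [0, 2.73], [-2.66, 2.66]. Speed limits (rad/s): [2.39, 2.39, 2.79, 3.14, 3.14, 3.14].

INTERFACE

Orientations are given as a rotation vector (axis times angle).
In Python, from plant import robot, vision gives the robot as it stands (robot), with the cameras (vision).
- The arm moves only by the shell command python3 inch.py 'ROWS' [FORCE]. ROWS is a JSON list of rows, 1 to 20 of them, each of 5 numbers: the finger opening in m, then dx, dy, dz in m, then a turn about the tool's z in rad; each row shifts and turns the commanded pose from where the row before left it, along the tool's axes as they then stand; what a row does not reach is not made up. A row lasts 1/10 s, in which the tool goes at most 0.05 m and 0.15 rad, less where a joint would pass 70% of its speed; a pose out of reach is approached as far as the arm can. The fingers move at their own pace and stop on an object; FORCE is the grip in N (left out, the last holds). Time passes only in rows, so rows that do not move let the fingers close. It prints the time, the measured TCP pose, the force, the opening and the grip force at its end. Input that does not fit is refused with a message, and nothing moves.
- robot.read_state(): the state, without advancing time (a new reading comes with each control period).
- vision.read_camera(name): name is "side" or "top" or "wrist"; returns a dict with "image" (400x640x3 uint8, red, green, blue), "fx", "fy", "cx", "cy" (pixels), "R" (3x3) and "t" (3): a world point X has camera coordinates R X + t. Camera axes: x right, y down, z forward; pixel columns grow to the right and rows downward; lengths in m; the calibration is good to about 2 mm. A picture is of the moment at which its call begins. There is no depth.
- robot.close_job(): hands the job in; it is judged then, once.
The state is a dict: "t": time; "q": joint angles; "dq": joint speeds; "joint_torque": joint torques, N m; "tool_pos": TCP position; "orientation": TCP orientation; "force": force on the tool from outside, world axes, zero at the start; "wrist_torque": the same for the moment, N m; "opening": finger opening in m; "gripper_force": force on a finger pad.
Only numpy, scipy, OpenCV 4.12 (cv2) and the standard library are available. Lean on these libraries where they do the work, as an engineer would, in place of code of your own. Each camera call takes 0.05 s, during which the arm holds its last target. There are 200 camera calls.

## Working session

There is one attempt and no reset: what is moved stays moved. The work goes in short steps, Python scripts to look and compute and a shell command to move; the robot and the scene stay as the last step left them, time stands still between calls to the robot, and variables do not carry over. Pictures are saved under pics/ and viewed, at most 10 in all, crops included, and the job is handed in when it is done.

```bash
ls; mkdir -p pics
cat > h.py <<'E'
import numpy as np, cv2
from plant import robot, vision
from scipy.spatial.transform import Rotation as Ro
def shot(n,f=None):
    c=vision.read_camera(n)
    if f: cv2.imwrite('pics/'+f,c['image'][:,:,::-1])
    return c
def ray(c,u,v):
    R=np.array(c['R']);t=np.array(c['t'])
    d=R.T@np.array([(u-c['cx'])/c['fx'],(v-c['cy'])/c['fy'],1]);return -R.T@t,d
def plane(c,u,v,z):
    o,d=ray(c,u,v);return o+d*(z-o[2])/d[2]
def tri(c1,p1,c2,p2):
    A=[];b=[]
    for c,p in((c1,p1),(c2,p2)):
        o,d=ray(c,*p);d=d/np.linalg.norm(d);P=np.eye(3)-np.outer(d,d);A.append(P);b.append(P@o)
    A=np.array(A);x=np.linalg.solve(A.sum(0),sum(b));return x,[np.linalg.norm(a@x-y) for a,y in zip(A,b)]
def proj(c,X):
    p=np.array(c['R'])@np.array(X)+np.array(c['t']);return np.array([c['fx']*p[0]/p[2]+c['cx'],c['fy']*p[1]/p[2]+c['cy']])
E
python3 - <<'E'
from h import *
import pickle
d={}
for n in('side','top','wrist'):
    c=shot(n,n+'0.png');d[n]=c
    R=np.array(c['R']);print(n,c['fx'],c['cx'],c['cy'],-R.T@np.array(c['t']),R[2])
pickle.dump(d,open('c0.pkl','wb'))
s=robot.read_state();print(s['t'],s['tool_pos'],s['orientation'],s['force'],s['opening'])
E
```

```text
inch.py
pics
plant.py
side 401.51951449316175 314.7644065055242 201.45577961795902 [-0.09818614 -0.9951478   0.57927227] [ 0.53268634  0.78499023 -0.31628405]
top 414.61952868857657 315.253574301907 202.7741290074761 [0.35579585 0.07342942 1.34536458] [ 0.1626401  -0.07563393 -0.98378235]
wrist 320.35957849289395 316.0253341826177 203.3424092645614 [0.10858252 0.59721188 0.38344829] [ 0.28380846 -0.09532997 -0.95413047]
0.15 [0.18729559 0.5695771  0.23659434] [-4.97043490e-01 -3.10165348e+00  2.24534111e-03] [ 0.05568484 -0.1230419  -0.70392629] 0.09258041479603558
```

View pics/side0.png

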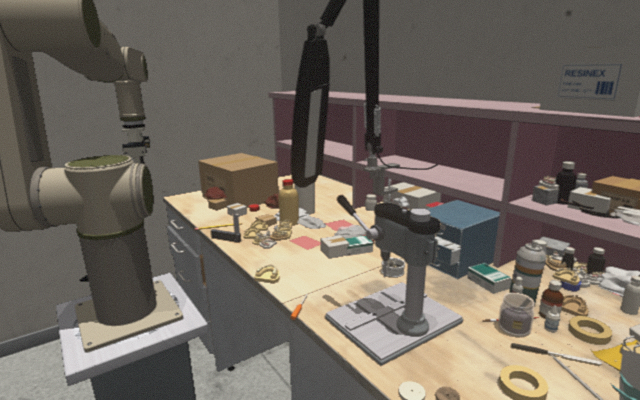

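View pics/top0.png

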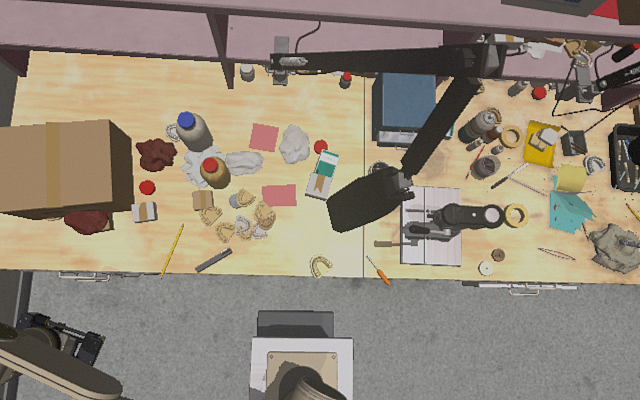

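View pics/wrist0.png

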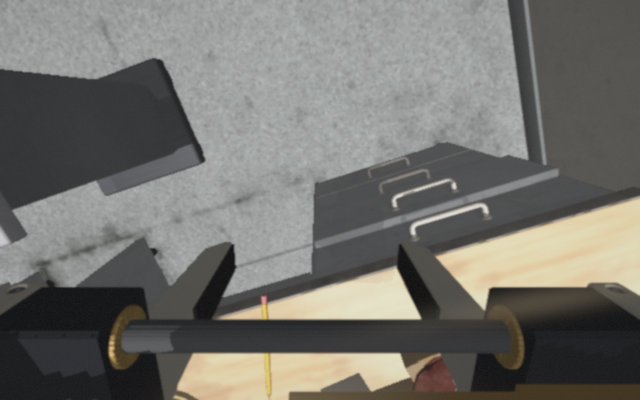

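The top view shows the drill stand at about (445,225), with its column to the right, and the lever grip at about (385,243). The dark bar at (213,260) is probably the square. The side view shows the stand at (400,270) and the square possibly at (228,225). I'll zoom in on both.

Run:
```python
from h import *
a=cv2.imread('pics/top0.png');b=cv2.imread('pics/side0.png')
def cr(im,x,y,w,h,W,H): return cv2.resize(im[y:y+h,x:x+w],(W,H),interpolation=cv2.INTER_CUBIC)
A=cr(a,165,225,100,75,400,300);B=cr(b,190,190,100,75,400,300)
C=cr(a,365,170,100,75,400,300)
A2=cr(a,365,175,133,100,400,300)
B2=cr(b,320,190,147,110,400,300)
cv2.imwrite('pics/z0.png',np.vstack([np.hstack([A,B]),np.hstack([A2,B2])]))
```

```text
(no output)
```

View pics/z0.png

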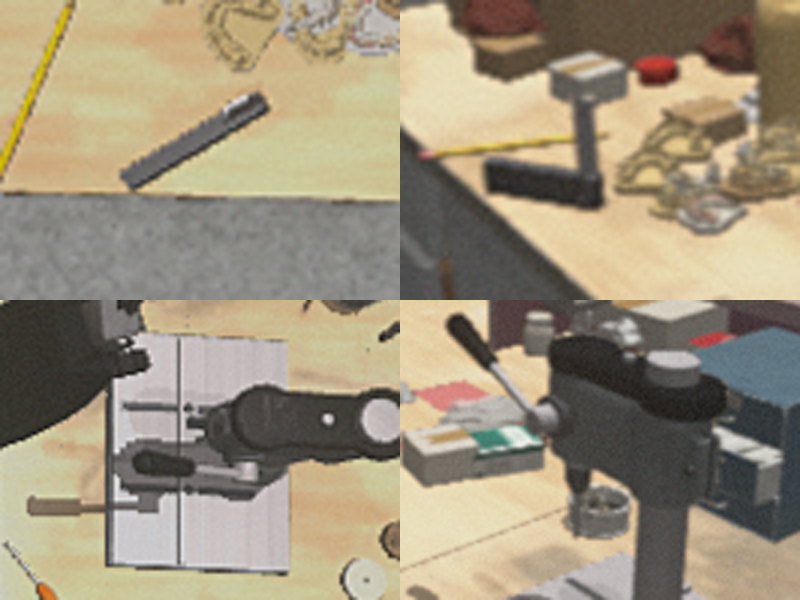

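Square: the stock runs from about (197,271) to (231,250) in the top view. The blade is at the upper-right end, and in the side view the blade tip is at about (236,214). Stand: the table's corners are visible apart from the front-left one, which the lamp hides. Next I'll measure.

Run:
```python
from h import *
import pickle
d=pickle.load(open('c0.pkl','rb'));T=d['top'];S=d['side']
g=cv2.cvtColor(T['image'],cv2.COLOR_RGB2GRAY)
m=np.zeros_like(g);m[240:273,190:236]=(g[240:273,190:236]<115)*255
n,l,st,ce=cv2.connectedComponentsWithStats(m);k=1+np.argmax(st[1:,4]);print(st[k],ce[k])
cn=max(cv2.findContours((l==k).astype(np.uint8),0,1)[0],key=len)
r=cv2.minAreaRect(cn);print(r)
for p in cv2.boxPoints(r): print('sq corner',p,plane(T,*p,0.032)[:2],plane(T,*p,0)[:2])
# table
hs=cv2.cvtColor(T['image'],cv2.COLOR_RGB2HSV)
m=np.zeros_like(g);q=np.s_[180:272,395:468];m[q]=((hs[q][:,:,1]<40)&(g[q]>140))*255
n,l,st,ce=cv2.connectedComponentsWithStats(m)
print(st[1:][st[1:,4]>100])
pts=np.argwhere(m>0)[:,::-1].astype(np.float32)
w=np.array([plane(T,u,v,0.018)[:2] for u,v in pts]).astype(np.float32)
r=cv2.minAreaRect((w*1000).astype(np.float32));print('table rect mm',r,cv2.boxPoints(r))
# side blade/stock
g=cv2.cvtColor(S['image'],cv2.COLOR_RGB2GRAY)
for v in range(210,246): print(v,' '.join('%3d'%x for x in g[v,205:246]))
```

```text
[195 248  37  25 218] [213.27522936 260.19266055]
((213.20726013183594, 260.2124328613281), (5.614562034606934, 40.30967712402344), 59.74356460571289)
sq corner [194.38344 267.943  ] [0.3566236  0.33943513] [0.35664377 0.34591634]
sq corner [229.20207 247.63213] [0.42156887 0.23758849] [0.42317142 0.24158821]
sq corner [232.03108 252.48187] [0.40682464 0.22806238] [0.40806795 0.23182999]
sq corner [197.21245 272.79272] [0.34217111 0.32991317] [0.34183915 0.33616237]
[[ 403  186   58   41 1305]
 [ 402  233   59   32 1320]]
table rect mm ((527.32763671875, -415.1996765136719), (194.61083984375, 277.661376953125), 88.0554428100586) [[ 385.2751  -507.73822]
 [ 662.77655 -517.1599 ]
 [ 669.3802  -322.66113]
 [ 391.87872 -313.23944]]
210 218 220 220 222 221 226 224 216 213 201 163 132 149 189 213 217 224 225 224 222 225 214 156  99  86  93  89  92  90 104 114 115 106  99 103 101 102 102 106 107 100
211 220 220 221 220 222 220 222 223 223 225 216 211 211 218 226 223 222 219 221 221 222 211 155 104  94  94  91  94  90  89  95  99  99 100 104 105  99 101 101 101  99
212 222 221 220 220 218 22
[... 4985 characters left out ...]
  60 103 151 185 197 197 197
242  77  77  67  65  69  63  54  80 130 180 208 220 220 216 215 215 214 211 214 217 217 219 212 212 204 197 195 185 172 139 121 110 106 106 120 165 185 195 195 196 200
243  80  81  79  72  62  63  60  66  80 123 167 202 212 214 213 213 215 213 212 211 212 212 214 219 216 212 216 209 204 194 194 189 192 189 184 193 194 199 195 197 196
244  74  77  77  73  74  60  69  65  62  77 104 155 192 214 213 213 212 211 213 212 209 212 213 212 214 215 212 211 211 208 209 210 207 207 205 202 197 196 193 200 199
245  78  75  78  75  74  67  68  63  60  62  63 104 166 200 220 219 215 216 213 211 210 212 215 212 214 213 212 211 211 210 210 209 209 208 208 205 199 196 197 196 198
```

Square: the middle is at about (0.382,0.284), its axis at about 122.5°, and it measures 121 x 17 mm, which fits the text. The table rectangle is spoiled by the lamp, so I'll fit its edges as lines. I'll also check heights by triangulating.

Run:
```python
from h import *
import pickle
d=pickle.load(open('c0.pkl','rb'));T=d['top'];S=d['side']
for a,b in(((194.4,267.9),(211,230)),((197.2,272.8),(211,230)),((232,252.5),(239.5,233.5)),((229.2,247.6),(239.5,233.5))): print('tri',tri(T,a,S,b))
I=cv2.GaussianBlur(T['image'],(3,3),0).astype(float);g=I.mean(2); b=I[:,:,2]-I[:,:,0]  # blue-red: wood negative
def edge(f,fix,rng,axis):
    p=[]
    for k in fix:
        s=np.array([f[k,j] if axis=='x' else f[j,k] for j in range(*rng)])
        dd=np.abs(np.diff(s));i=np.argmax(dd[1:-1])+1
        w=dd[i-1:i+2];pos=rng[0]+.5+i+(w[2]-w[0])/w.sum()
        p.append((pos,k) if axis=='x' else (k,pos))
    return np.array(p)
def fit(p,z,n):
    w=np.array([plane(T,u,v,z)[:2] for u,v in p])
    for _ in range(3):
        vx,vy,x,y=cv2.fitLine(w.astype(np.float32),cv2.DIST_HUBER,0,1e-4,1e-4).ravel()
        r=(w-[x,y])@[-vy,vx];w=w[abs(r)<max(.002,2*np.std(r))]
    r=(w-[x,y])@[-vy,vx]
    print(n,'pt',x,y,'ang',np.degrees(np.arctan2(vy,vx)),len(w),'rms',r.std())
fit(edge(b,range(190,262),(452,472),'x'),.018,'back x=137')
fit(edge(b,range(246,262),(392,412),'x'),.018,'front x=-67')
fit(edge(b,range(408,456),(255,275),'y'),.018,'right y=-131')
fit(edge(b,range(420,458),(178,200),'y'),.018,'left y=131')
p=edge(-g,list(range(192,205))+list(range(248,262)),(418,430),'x')
print([ '%d'%x for x in g[255,415:435]],[ '%d'%x for x in g[195,415:435]])
# darkest line
q=np.array([(418+np.argmin(g[v,418:430]),v) for v in list(range(190,205))+list(range(248,262))]);fit(q,.018,'fence')
```

```text
tri (array([0.35349481, 0.34232141, 0.02367888]), [np.float64(0.003485814861651461), np.float64(0.003485814861651518)])
tri (array([0.34376445, 0.32970312, 0.03003342]), [np.float64(0.0017482907464055528), np.float64(0.0017482907464055318)])
tri (array([0.40857594, 0.22705135, 0.03451964]), [np.float64(0.00207095521038785), np.float64(0.00207095521038778)])
tri (array([0.41911255, 0.23922328, 0.02819454]), [np.float64(0.0029763582128515746), np.float64(0.002976358212851567)])
back x=137 pt 0.50553405 -0.5134829 ang -1.5621272 51 rms 0.00018525537730514213
front x=-67 pt 0.41264278 -0.30652195 ang -0.73196596 16 rms 8.380409179493893e-05
right y=-131 pt 0.38441178 -0.4253756 ang 88.76555 48 rms 0.0005045602207790518
left y=131 pt 0.6447029 -0.4481086 ang 88.83024 38 rms 0.00037196845823419123
['202', '201', '200', '200', '202', '202', '203', '201', '169', '149', '183', '205', '200', '198', '198', '198', '200', '200', '199', '197'] ['175', '199', '199', '197', '196', '196', '197', '194', '166', '147', '178', '198', '194', '193', '193', '194', '194', '192', '189', '188']
fence pt 0.53311205 -0.39015684 ang -1.1038083 29 rms 5.675110688767166e-09
```

Stand: origin about (0.516,-0.376), y axis at −1.2° in world, table 261 x 205 mm, which fits. Stock height triangulates to about 30–34 mm, which also fits. Moving over the square for a wrist look.

```bash
cat >> h.py <<'E'
def to(X,yaw):
    "tool-axis shift to world X (after no turn), and turn to yaw (deg, world angle of tool y, tool down)"
    s=robot.read_state();R=Ro.from_rotvec(s['orientation']).as_matrix()
    cur=np.degrees(np.arctan2(R[1,1],R[0,1]))
    print('t %.2f'%s['t'],'pos',np.round(s['tool_pos'],4),'yaw %.2f'%cur,'z',np.round(R[:,2],3),'F',np.round(s['force'],2),'open %.4f'%s['opening'],'q',np.round(s['q'],2))
    turn=-np.radians(yaw-cur); print('shift(tool)',np.round(R.T@(np.array(X)-s['tool_pos']),4),'turn %.4f'%turn,'; shift after turn',np.round((R@Ro.from_rotvec([0,0,turn]).as_matrix()).T@(np.array(X)-s['tool_pos']),4))
E
python3 inch.py '[[0.06, -0.0319, -0.0244, 0.004, 0], [0.06, -0.0319, -0.0244, 0.004, 0], [0.06, -0.0319, -0.0244, 0.004, 0], [0.06, -0.0319, -0.0244, 0.004, 0], [0.06, -0.0319, -0.0244, 0.004, 0], [0.06, -0.0319, -0.0244, 0.004, 0], [0.06, -0.0319, -0.0244, 0.004, 0], [0.06, -0.0319, -0.0244, 0.004, 0], [0.06, 0, 0, 0, 0.137], [0.06, 0, 0, 0, 0.137], [0.06, 0, 0, 0, 0.137], [0.06, 0, 0, 0, 0.137], [0.06, 0, 0, 0, 0.137], [0.06, 0, 0, 0, 0], [0.06, 0, 0, 0, 0]]'
python3 - <<'E'
from h import *
import pickle
c=shot('wrist','w1.png');pickle.dump(c,open('w1.pkl','wb'))
to([.3685,.305,.1],32.5)
for X in([.3685,.305,.032],[.414,.233,.032],[.349,.335,.032]): print(proj(c,X))
E
```

```text
t: 1.65
tool_pos: [0.3688, 0.3047, 0.2052]
orientation: [-1.504, -2.758, 0.001]
force: [-0.7, -0.1, -0.5]
opening: 0.0601
gripper_force: 0.0
t 1.70 pos [0.3688 0.3048 0.2053] yaw 32.77 z [-0. -0. -1.] F [-0.03  0.46  0.86] open 0.0599 q [ 0.58 -0.19  1.86  0.    1.47  0.01]
shift(tool) [ 3.000e-04 -1.000e-04  1.053e-01] turn 0.0047 ; shift after turn [ 3.000e-04 -1.000e-04  1.053e-01]
[314.68132419 188.09604685]
[314.13024909 262.27594186]
[314.48054086 153.40345217]
```

View pics/w1.png

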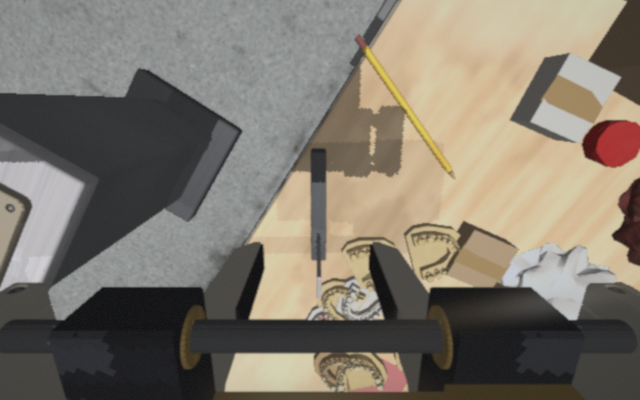

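The stock runs from (318,150) to (318,262) between the open fingers, and the blade goes down to about (320,298). It sits about 3 px right of prediction, so I'll refine.

Run:
```python
from h import *
import pickle
c=pickle.load(open('w1.pkl','rb'));g=cv2.cvtColor(c['image'],cv2.COLOR_RGB2GRAY).astype(float)
w=[]
for v in range(160,236,3):
    s=g[v,300:336];d=np.diff(s);l=np.argmin(d[3:18])+3;r=np.argmax(d[14:32])+14
    w.append((v,300.5+l,300.5+r))
w=np.array(w);print(w[::5])
L=np.array([plane(c,(a+b)/2+.5*0,v,.032)[:2] for v,a,b in w]);
W=np.median([np.linalg.norm(plane(c,a,v,.032)-plane(c,b,v,.032)) for v,a,b in w])
vx,vy,x,y=cv2.fitLine(L.astype(np.float32),cv2.DIST_HUBER,0,1e-4,1e-4).ravel()
print('width',W,'axis',np.degrees(np.arctan2(vy,vx)),'pt',x,y)
col=g[130:175,314:322].mean(1);k=np.argmin(np.diff(col));print('end row',130.5+k)
e=plane(c,318,130.5+k,.032);u=np.array([vx,vy]);u*=np.sign(u[1])
e=np.array([x,y])+u*((e[:2]-[x,y])@u);print('end',e,'grip',e-.035*u)
yaw=np.degrees(np.arctan2(u[1],u[0]))-90;gp=e-.035*u
to([*gp,.032],yaw)
# height check from two views: stock end top corner mean in top view vs wrist
T=pickle.load(open('c0.pkl','rb'))['top'];print(tri(T,(195.8,270.4),c,(318,130.5+k)))
```

```text
[[160.  310.5 325.5]
 [175.  310.5 325.5]
 [190.  310.5 325.5]
 [205.  310.5 325.5]
 [220.  310.5 325.5]
 [235.  310.5 325.5]]
width 0.015624158059205535 axis -57.11944 pt 0.37437433 0.30222243
end row 148.5
end [0.3493109  0.34099343] grip [0.36831203 0.31160029]
t 1.70 pos [0.3688 0.3048 0.2053] yaw 32.77 z [-0. -0. -1.] F [-0.03  0.46  0.86] open 0.0599 q [ 0.58 -0.19  1.86  0.    1.47  0.01]
shift(tool) [0.006  0.0034 0.1733] turn -0.0019 ; shift after turn [0.006  0.0034 0.1733]
(array([0.35000169, 0.33867277, 0.01293851]), [np.float64(0.0008298821627228731), np.float64(0.0008298821627230342)])
```

```bash
python3 inch.py '[[0.06, 0.006, 0.0034, 0.04, 0], [0.06, 0, 0, 0.04, 0], [0.06, 0, 0, 0.04, 0], [0.06, 0, 0, 0.033, 0], [0.06, 0, 0, 0.012, 0], [0.06, 0, 0, 0.008, 0], [0.06, 0, 0, 0, 0], [0.0, 0, 0, 0, 0], [0.0, 0, 0, 0, 0], [0.0, 0, 0, 0, 0], [0.0, 0, 0, 0, 0], [0.0, 0, 0, 0, 0], [0.0, 0, 0, 0, 0], [0.0, 0, 0, 0, 0]]' 50
python3 -c "
from h import *
to([.3683,.3116,.032],32.9)"
```

```text
t: 3.1
tool_pos: [0.3684, 0.3116, 0.0325]
orientation: [-1.51, -2.755, 0.0]
force: [-2.4, 0.6, 3.1]
opening: 0.0155
gripper_force: 50.0
t 3.10 pos [0.3684 0.3116 0.0325] yaw 32.54 z [-0. -0. -1.] F [-2.4   0.55  3.09] open 0.0155 q [0.6  0.02 2.   0.   1.12 0.03]
shift(tool) [ 0.     -0.0001  0.0005] turn -0.0063 ; shift after turn [ 0.     -0.0001  0.0005]
```

```bash
python3 inch.py '[[0, 0, 0, -0.01, 0], [0, 0, 0, -0.03, 0], [0, 0, 0, -0.04, 0], [0, 0, 0, -0.04, 0], [0, 0, 0, -0.04, 0], [0, 0, 0, -0.04, 0], [0, -0.0042, -0.03, -0.023, 0], [0, -0.0042, -0.03, -0.023, 0], [0, -0.0042, -0.03, -0.023, 0], [0, -0.0042, -0.03, -0.023, 0], [0, -0.0042, -0.03, -0.023, 0], [0, -0.0042, -0.03, -0.023, 0], [0, 0, 0, 0, 0]]'
python3 -c "
from h import *
import pickle
c=shot('wrist','w2.png')
to([.229,.1937,.37],32.9)"
```

```text
t: 4.4
tool_pos: [0.2292, 0.1926, 0.3748]
orientation: [1.508, 2.751, 0.01]
force: [0.2, -0.7, -3.6]
opening: 0.0156
gripper_force: 50.0
t 4.45 pos [0.2301 0.1933 0.3728] yaw 32.52 z [ 0.005  0.003 -1.   ] F [ 0.89  0.32 -3.33] open 0.0155 q [ 0.53 -0.73  1.94  0.    1.93 -0.04]
shift(tool) [ 0.0009 -0.0008  0.0028] turn -0.0066 ; shift after turn [ 0.0009 -0.0008  0.0028]
```

View pics/w2.png

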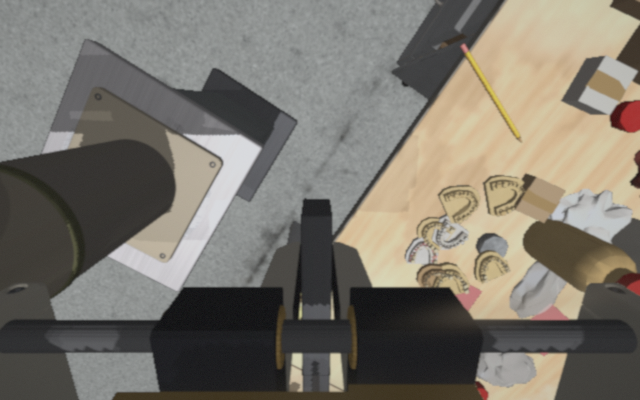

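Square held well, with the stock end at (317,205). Swinging past the lamp with the tool drawn in.

```bash
python3 inch.py '[[0, -0.015, 0.0016, 0, 0.05], [0, -0.0299, 0.0025, 0, 0.1], [0, -0.0299, 0.0025, 0, 0.1], [0, -0.0299, 0.0025, 0, 0.1], [0, -0.0299, 0.0025, 0, 0.1], [0, -0.0299, 0.0025, 0, 0.1], [0, -0.0299, 0.0025, 0, 0.1], [0, -0.0299, 0.0025, 0, 0.1], [0, -0.0299, 0.0025, 0, 0.1], [0, -0.0299, 0.0025, 0, 0.1], [0, -0.0299, 0.0025, 0, 0.1], [0, -0.0299, 0.0025, 0, 0.1], [0, -0.0299, 0.0025, 0, 0.1], [0, -0.0299, 0.0025, 0, 0.1], [0, -0.0299, 0.0025, 0, 0.1], [0, -0.0299, 0.0025, 0, 0.1], [0, -0.015, 0.0016, 0, 0.05], [0, 0, 0, 0, 0]]'
python3 -c "
from h import *
import pickle
c=shot('side','s3.png');d=shot('top','t3.png')
a=cv2.imread('pics/s3.png')[0:400,0:480];b=cv2.imread('pics/t3.png')[60:400,240:560]
cv2.imwrite('pics/z3.png',np.hstack([a[:340,:],b]))
to([.45,-.42,.37],-91.2)
for X in ([.604,-.378,.05],[.604,-.378,.35],[.604,-.378,.6]): print(proj(c,X),proj(d,X))"
```

```text
t: 6.25
tool_pos: [0.1868, -0.236, 0.3691]
orientation: [-3.028, -0.829, 0.001]
force: [-0.7, 0.3, -4.6]
opening: 0.016
gripper_force: 50.0
t 6.35 pos [ 0.188  -0.235   0.3695] yaw -59.13 z [-0.001  0.002 -1.   ] F [ 0.55 -0.67 -2.63] open 0.0156 q [-1.07 -0.72  1.94  0.    1.92 -0.04]
shift(tool) [ 0.1299  0.2932 -0.0009] turn 0.5597 ; shift after turn [ 0.2658  0.1795 -0.0009]
[408.15448552 284.16344975] [423.27083967 196.4025612 ]
[415.30832993 169.87608717] [463.03323106 175.70016111]
[422.4871375   55.18992179] [518.36358291 146.89225894]
```

View pics/z3.png

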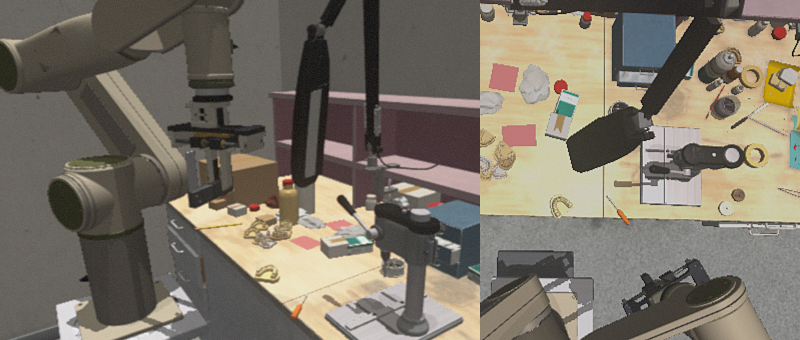

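The swing is clear and the square hangs upright in the grip. The lamp link lies well away from the target column. Moving straight out over the lever and head, high up.

```bash
python3 inch.py '[[0, 0, 0, -0.005, 0.112], [0, 0, 0, -0.005, 0.112], [0, 0, 0, -0.005, 0.112], [0, 0, 0, 0, 0.112], [0, 0, 0, 0, 0.112], [0, 0.02, 0.0064, 0, 0], [0, 0.0399, 0.0128, 0, 0], [0, 0.0399, 0.0128, 0, 0], [0, 0.0399, 0.0128, 0, 0], [0, 0.0399, 0.0128, 0, 0], [0, 0.0399, 0.0128, 0, 0], [0, 0.0399, 0.0128, 0, 0], [0, 0.0399, 0.0128, 0, 0], [0, 0.0399, 0.0128, 0, 0], [0, 0.0399, 0.0128, 0, 0], [0, 0.0399, 0.0128, 0, 0], [0, 0, 0, 0, 0], [0, 0, 0, 0, 0]]'
python3 -c "
from h import *
import pickle
c=shot('wrist','w4.png');pickle.dump(c,open('w4.pkl','wb'))
to([.6039,-.378,.05],-91.2)"
```

```text
t: 8.15
tool_pos: [0.6058, -0.3767, 0.3809]
orientation: [-3.138, 0.028, 0.008]
force: [-1.0, 0.5, -3.5]
opening: 0.0153
gripper_force: 50.0
t 8.20 pos [ 0.6049 -0.3768  0.3835] yaw -91.07 z [-0.002  0.002 -1.   ] F [ 0.12  0.14 -3.55] open 0.0156 q [-0.63  0.46  0.84  0.    1.85  0.96]
shift(tool) [-3.000e-04  1.700e-03  3.335e-01] turn 0.0023 ; shift after turn [-3.000e-04  1.700e-03  3.335e-01]
```

View pics/w4.png

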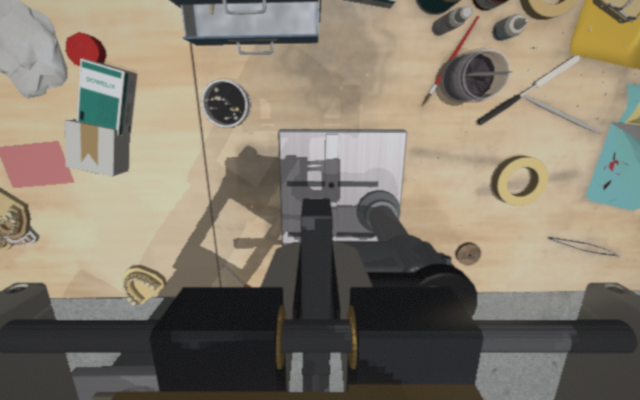

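The table's far edge is at row 130, its front edge at col 279 and its back edge at col 406. The fence strip is at cols 325–338. I'll refine the stand pose from this view.

Run:
```python
from h import *
import pickle
c=pickle.load(open('w4.pkl','rb'));I=cv2.GaussianBlur(c['image'],(3,3),0).astype(float);b=I[:,:,2]-I[:,:,0];g=I.mean(2)
def edge(f,fix,rng,axis):
    p=[]
    for k in fix:
        s=np.array([f[k,j] if axis=='x' else f[j,k] for j in range(*rng)])
        dd=np.abs(np.diff(s));i=np.argmax(dd[1:-1])+1
        w=dd[i-1:i+2];pos=rng[0]+.5+i+(w[2]-w[0])/w.sum()
        p.append((pos,k) if axis=='x' else (k,pos))
    return np.array(p)
def fit(p,z,n,o=np.array([.5159,-.3762]),a=np.radians(-1.2)):
    w=np.array([plane(c,u,v,z)[:2] for u,v in p])
    for _ in range(3):
        vx,vy,x,y=cv2.fitLine(w.astype(np.float32),cv2.DIST_HUBER,0,1e-4,1e-4).ravel()
        r=(w-[x,y])@[-vy,vx];w=w[abs(r)<max(.001,2*np.std(r))]
    r=(w-[x,y])@[-vy,vx]
    yh=np.array([np.cos(a),np.sin(a)]);xh=np.array([yh[1],-yh[0]]);m=w.mean(0)-o
    print(n,'ang %.2f'%np.degrees(np.arctan2(vy,vx)),len(w),'rms %.5f'%r.std(),'stand x %.4f y %.4f'%(m@xh,m@yh))
fit(edge(b,range(138,180),(270,290),'x'),.018,'front x=-67')
fit(edge(b,range(138,190),(396,416),'x'),.018,'back x=137')
fit(edge(b,list(range(285,320))+list(range(342,400)),(122,138),'y'),.018,'left y=131')
fit(edge(g,range(136,158),(321,330),'x'),.025,'fence front x=8')
fit(edge(g,range(136,158),(334,343),'x'),.025,'fence back x=28')
for v in(140,150,165):print([int(x) for x in g[v,318:345]])
```

```text
front x=-67 ang -2.38 36 rms 0.00024 stand x -0.0637 y 0.0886
back x=137 ang -1.13 52 rms 0.00028 stand x 0.1368 y 0.0803
left y=131 ang 88.51 92 rms 0.00029 stand x 0.0397 y 0.1344
fence front x=8 ang -13.73 19 rms 0.00118 stand x 0.0094 y 0.1080
fence back x=28 ang -4.08 21 rms 0.00031 stand x 0.0284 y 0.1090
[201, 202, 201, 200, 199, 193, 179, 171, 180, 195, 204, 206, 207, 206, 206, 206, 207, 206, 205, 202, 198, 196, 197, 198, 199, 200, 199]
[199, 199, 199, 199, 197, 188, 173, 168, 183, 197, 203, 205, 205, 205, 206, 206, 206, 205, 202, 198, 196, 197, 197, 198, 199, 199, 197]
[150, 145, 137, 126, 117, 109, 103, 101, 105, 107, 107, 108, 108, 109, 109, 109, 109, 108, 106, 105, 108, 125, 155, 182, 194, 195, 193]
```

Table height and stand pose agree within about 2–3 mm. I'll descend on the left, free of the head and 10 mm in front of the fence, then slide in and let contact settle the final fit.

```bash
python3 inch.py '[[0, 0.025, -0.004, 0, 0], [0, 0.0257, -0.004, 0, 0.002], [0, 0, 0, 0.035, 0], [0, 0, 0, 0.035, 0], [0, 0, 0, 0.035, 0], [0, 0, 0, 0.035, 0], [0, 0, 0, 0.035, 0], [0, 0, 0, 0.035, 0], [0, 0, 0, 0.035, 0], [0, 0, 0, 0.035, 0], [0, 0, 0, 0.02, 0], [0, 0, 0, 0.015, 0], [0, 0, 0, 0.012, 0], [0, 0, 0, 0, 0], [0, 0, 0, 0, 0]]'
python3 -c "
from h import *
import pickle
to([.6556,-.3699,.0545],-91.2)
w=shot('wrist','w5.png');s=shot('side','s5.png');pickle.dump((w,s),open('c5.pkl','wb'))
a=cv2.imread('pics/w5.png')[0:330,120:520];b=cv2.imread('pics/s5.png')[180:345,320:520]
cv2.imwrite('pics/z5.png',np.hstack([a,cv2.resize(b,(400,330),interpolation=2)]))"
```

```text
t: 9.7
tool_pos: [0.6554, -0.3717, 0.0601]
orientation: [3.14, -0.036, 0.003]
force: [0.3, -0.0, -3.0]
opening: 0.0153
gripper_force: 50.0
t 9.70 pos [ 0.6554 -0.3717  0.0601] yaw -91.32 z [ 0.002 -0.001 -1.   ] F [ 0.32 -0.05 -2.96] open 0.0153 q [-0.58  0.66  1.14 -0.    1.33  1.01]
shift(tool) [ 0.0001 -0.0018  0.0056] turn -0.0021 ; shift after turn [ 0.0001 -0.0018  0.0056]
```

View pics/z5.png

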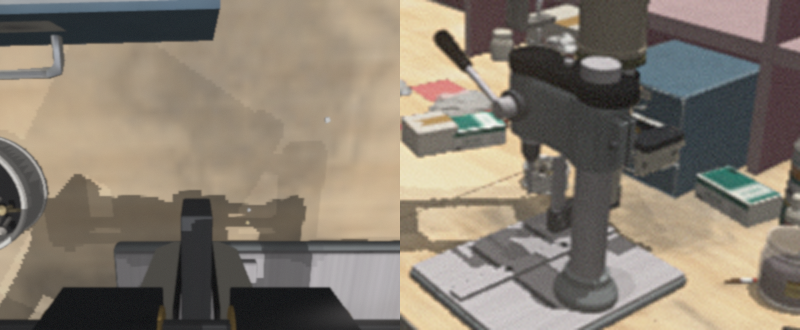

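It's clear: the square stands over the table's left part, beside the head and in front of the fence. Slide in to about 10 mm from the pin and lower to near the table.

```bash
python3 inch.py '[[0, 0, 0, 0.0065, 0.0], [0, -0.01, 0, 0, 0], [0, -0.01, 0, 0, 0], [0, -0.01, 0, 0, 0], [0, -0.01, 0, 0, 0], [0, 0, 0, 0, 0], [0, 0, 0, 0.003, 0], [0, 0, 0, 0.002, 0], [0, 0, 0, 0, 0]]'
python3 -c "
from h import *
to([.6139,-.378,.0505],-91.2)"
```

```text
t: 10.7
tool_pos: [0.6159, -0.3712, 0.0506]
orientation: [3.14, -0.036, 0.002]
force: [-8.8, 4.1, 15.7]
opening: 0.0152
gripper_force: 50.0
t 10.70 pos [ 0.6159 -0.3712  0.0506] yaw -91.32 z [ 0.001 -0.002 -1.   ] F [-8.81  4.05 15.69] open 0.0152 q [-0.61  0.58  1.28 -0.    1.28  0.98]
shift(tool) [-0.0018  0.0068  0.0001] turn -0.0021 ; shift after turn [-0.0019  0.0068  0.0001]
```

Touching the table. Ease off, then push to the fence in small steps.

```bash
python3 inch.py '[[0, 0, 0, -0.0012, 0], [0, 0, 0, 0, 0], [0, 0, 0, 0, 0]]' | grep -E "tool|force"
python3 inch.py '[[0, 0, 0.002, 0, 0], [0, 0, 0.002, 0, 0], [0, 0, 0, 0, 0]]'| grep -E "tool|force"
python3 inch.py '[[0, 0, 0.0015, 0, 0], [0, 0, 0, 0, 0]]'| grep -E "tool|force"
python3 inch.py '[[0, 0, 0.0015, 0, 0], [0, 0, 0, 0, 0]]'| grep -E "tool|force"
```

```text
tool_pos: [0.616, -0.3713, 0.0506]
force: [-5.8, 1.6, 9.4]
gripper_force: 50.0
tool_pos: [0.6168, -0.3743, 0.0506]
force: [-1.8, 5.7, 8.5]
gripper_force: 50.0
tool_pos: [0.6169, -0.3756, 0.0506]
force: [-1.1, 5.5, 8.7]
gripper_force: 50.0
tool_pos: [0.617, -0.3771, 0.0506]
force: [-1.5, 5.3, 7.3]
gripper_force: 50.0
```

```bash
for i in 1 2 3; do python3 inch.py '[[0, 0, 0.0010, -0.0001, 0], [0, 0, 0, 0, 0]]'| grep -E "tool|force: \["; done
```

```text
tool_pos: [0.617, -0.378, 0.0506]
force: [-0.8, 5.0, 7.9]
tool_pos: [0.617, -0.379, 0.0506]
force: [0.2, 5.8, 7.3]
tool_pos: [0.6169, -0.38, 0.0506]
force: [0.4, 4.1, 7.4]
```

```bash
for i in 1 2 3 4; do python3 inch.py '[[0, 0, 0.0010, -0.0001, 0], [0, 0, 0, 0, 0]]'| grep -E "tool|force: \["; done
```

```text
tool_pos: [0.6168, -0.3811, 0.0506]
force: [-0.2, 3.7, 6.7]
tool_pos: [0.6168, -0.3815, 0.0506]
force: [0.8, 6.2, 7.7]
tool_pos: [0.6168, -0.3817, 0.0506]
force: [-0.0, 10.3, 7.7]
tool_pos: [0.6168, -0.3818, 0.0506]
force: [-1.0, 12.9, 9.5]
```

Fence contact at TCP y = −0.3815. Now slide along the fence to the pin.

```bash
python3 inch.py '[[0, -0.002, 0, 0, 0], [0, -0.002, 0, 0, 0], [0, 0, 0, 0, 0]]'| grep -E "tool|force: \["
python3 inch.py '[[0, -0.002, 0, 0, 0], [0, 0, 0, 0, 0]]'| grep -E "tool|force: \["
for i in 1 2 3 4; do python3 inch.py '[[0, -0.001, 0, 0, 0], [0, 0, 0, 0, 0]]'| grep -E "tool|force: \["; done
```

```text
tool_pos: [0.6145, -0.3818, 0.0507]
force: [8.1, 10.1, 3.5]
tool_pos: [0.6125, -0.3817, 0.0506]
force: [8.1, 11.1, 3.2]
tool_pos: [0.6117, -0.3817, 0.0507]
force: [8.9, 10.7, 3.2]
tool_pos: [0.6107, -0.3817, 0.0507]
force: [8.6, 10.7, 4.0]
tool_pos: [0.6097, -0.3817, 0.0507]
force: [9.2, 11.4, 4.2]
tool_pos: [0.6089, -0.3816, 0.0506]
force: [10.0, 11.5, 2.8]
```

```bash
for i in 1 2 3 4; do python3 inch.py '[[0, -0.001, 0, 0, 0], [0, 0, 0, 0, 0]]'| grep -E "tool|force: \["; done
```

```text
tool_pos: [0.6088, -0.3817, 0.0506]
force: [14.9, 8.9, -0.7]
tool_pos: [0.6086, -0.3816, 0.0506]
force: [18.9, 8.1, -2.9]
tool_pos: [0.6084, -0.3817, 0.0507]
force: [22.9, 7.6, -5.8]
tool_pos: [0.6082, -0.3816, 0.0507]
force: [27.4, 7.9, -9.3]
```

Pin contact at TCP x ≈ 0.6089. Ease off the surplus push, soften the grip so the square sits flat, then release.

```bash
python3 inch.py '[[0, 0.0015, 0, 0.0004, 0], [0, 0.0015, 0, 0.0004, 0], [0, 0, 0, 0, 0]]'| grep -E "tool|force: \["
python3 inch.py '[[0, 0, 0, 0, 0], [0, 0, 0, 0, 0], [0, 0, 0, 0, 0]]' 8
python3 -c "
from h import *
to([.6089,-.3816,.0506],-91.2)"
```

```text
tool_pos: [0.6084, -0.3816, 0.0506]
force: [9.9, 11.9, 5.5]
t: 15.8
tool_pos: [0.6081, -0.3816, 0.0505]
orientation: [-3.14, 0.033, -0.011]
force: [8.8, 12.2, 6.9]
opening: 0.0157
gripper_force: 8.0
t 15.80 pos [ 0.6081 -0.3816  0.0505] yaw -91.21 z [ 0.007  0.002 -1.   ] F [ 8.81 12.17  6.88] open 0.0157 q [-0.63  0.58  1.28  0.01  1.27  0.96]
shift(tool) [ 0.0008 -0.0001 -0.0001] turn -0.0002 ; shift after turn [ 0.0008 -0.0001 -0.0001]
```

```bash
python3 inch.py '[[0, 0, -0.001, 0, 0], [0, 0, 0, 0, 0]]' 3 | grep -E "tool|force: \["
python3 inch.py '[[0.05, 0, 0, 0, 0], [0.05, 0, 0, 0, 0], [0.05, 0, 0, 0, 0], [0.05, 0, 0, 0, 0], [0.05, 0, 0, 0, 0], [0.05, 0, 0, 0, 0]]'
python3 - <<'E'
from h import *
import pickle
to([.6089,-.3816,.0506],-91.2)
pickle.dump((shot('wrist','w6.png'),shot('side','s6.png'),shot('top','t6.png')),open('c6.pkl','wb'))
E
```

```text
tool_pos: [0.6062, -0.3819, 0.0496]
force: [2.0, 4.9, 3.6]
t: 16.6
tool_pos: [0.6034, -0.3834, 0.048]
orientation: [3.141, -0.037, -0.0]
force: [-0.2, 0.0, -0.2]
opening: 0.0496
gripper_force: 0.0
t 16.60 pos [ 0.6034 -0.3834  0.048 ] yaw -91.35 z [-0. -0. -1.] F [-0.21  0.03 -0.2 ] open 0.0496 q [-0.64  0.58  1.29 -0.    1.27  0.96]
shift(tool) [ 0.0054 -0.0019 -0.0026] turn -0.0025 ; shift after turn [ 0.0054 -0.0019 -0.0026]
```

```bash
python3 inch.py '[[0.05, 0.003, 0, -0.01, 0], [0.05, 0.002, 0, -0.03, 0], [0.05, 0, 0, -0.04, 0], [0.05, 0, 0, -0.04, 0], [0.05, 0, 0, -0.04, 0], [0.05, 0, 0, -0.03, 0], [0.05, 0, 0, 0, 0], [0.05, 0, 0, 0, 0]]'| grep -E "^t|tool|force: \["
python3 - <<'E'
from h import *
import pickle
c=shot('wrist','w7.png');pickle.dump(c,open('w7.pkl','wb'))
o=np.array([.5174+.0037,-.3797+.0]);a=np.radians(-1.2);yh=np.array([np.cos(a),np.sin(a)]);xh=np.array([yh[1],-yh[0]])
W=lambda x,y,z:[*(o+x*xh+y*yh),z]
for n,X in dict(endF=W(-.008,.123,.05),endB=W(.008,.123,.05),midF=W(-.008,.06,.05),midB=W(.008,.06,.05),fend=W(.008,.125,.025),tab=W(-.067,.131,.018),tabb=W(.137,.131,.018)).items(): print(n,proj(c,X).round(1))
g=cv2.cvtColor(c['image'],cv2.COLOR_RGB2GRAY)
for v in range(150,290,10): print(v,' '.join('%3d'%x for x in g[v,285:350:2]))
E
```

```text
t: 17.55
tool_pos: [0.6093, -0.3837, 0.2402]
force: [-0.4, 0.2, -0.3]
endF [307.1 153.2]
endB [322.3 153.1]
midF [307.7 210.1]
midB [322.1 210. ]
fend [321.9 148.1]
tab [255.9 142.2]
tabb [434.9 141.7]
150 167 166 164 165 166 165 167 170 171 171 171 170 169 170 170 169 171 171 149 138 137 135 138 138 140 139 147 168 168 169 171 166 167
160 168 165 163 164 166 164 166 169 169 152  94  76  84  84  86  86  86  86 141 180 179 180 179 183 182 179 172 167 166 168 169 164 167
170 167 164 162 163 166 164 165 168 169 163 100  73  82  84  85  84  84  85 101 134 143 157 158 164 178 177 168 169 162 159 156 157 161
180  89  88  87  86  88  87  96 118 121 117  89  52  44  47  47  48  53  54  85 103 103 105 104 107 108 104 101 102 101 103 102  99  99
190  88  87  86  86  86  88  89 102 105 103  94  56  50  53  54  54  52  53  85 102 103 104 104 121 178 138 100 100 100 104 102  99 100
200  90  87  87  83  87  87  87  88  89  88  86  61  52  53  54  54  53  55  83 103 102 104 104 120 184 163 102  97  96  96  95  92  92
210  86  88  86  84  87  87  87  89  89  87  84  57  45  48  53  54  53  53  72  8
[... 305 characters left out ...]
 159 163 159 157 158
240 102 103  91  85  85  87  88  87  88  87  83  57  45  45  45  44  61  77 124 164 166 167 166 168 167 165 152 159 159 162 156 157 157
250 100 102 101  89  86  88  88  87  87  87  85  68  46  48  58  63  75  80  89  92  93  94  95  99  97  97  97 100 100 101  99  99 100
260  86  87  87  86  85  89  88  89  86  86  85  84  82  79  62  64  95  95  96 100 100 100 101 102 100  99  96  99 101 102  99  99 101
270  99 101 102 100  98 102 103 102 102 100  98  99 101  94  67  63  95  99  97  99 100 101  98 100  98  97 100  98 100 102  99  98  98
280  50  50  50  50  50  52  51  51  52  50  52  51  51  54  82  83  58  57  92  98  92  76  76  94  99  89  56  51  53  53  52  54  52
```

The stock's back edge stays at col ~321 all along, against the fence with no gap, and its end is at row ~153 as expected (fence end 148). The square is flush and in place. Now I'll measure the lever grip from two views, while rising and turning the tool.

```bash
python3 inch.py '[[0, 0, 0, -0.04, 0], [0, 0, 0, -0.04, 0], [0, 0, 0, -0.04, 0], [0, 0, 0, -0.03, 0], [0, 0, 0, 0, -0.14], [0, 0, 0, 0, -0.14], [0, 0, 0, 0, -0.14], [0, 0, 0, 0, -0.14], [0, 0, 0, 0, -0.14], [0, 0, 0, 0, -0.14], [0, 0, 0, 0, -0.14], [0, 0, 0, 0, -0.14], [0, 0, 0, 0, -0.14], [0, 0, 0, 0, -0.14], [0, 0, 0, 0, -0.14], [0, 0, 0, 0, -0.03], [0, 0, 0, 0, 0]]' 20
python3 - <<'E'
from h import *
import pickle
d=pickle.load(open('c0.pkl','rb'));P=[]
for n,q in(('top',np.s_[218:240,405:432]),('side',np.s_[190:218,335:360])):
    g=cv2.cvtColor(d[n]['image'],cv2.COLOR_RGB2GRAY)[q];m=(g<(60 if n=='top' else 55)).astype(np.uint8)
    k,l,st,ce=cv2.connectedComponentsWithStats(m);i=1+np.argmax(st[1:,4]);p=ce[i]+[q[1].start,q[0].start];print(n,st[i],p);P.append(p)
print('grip',tri(d['top'],P[0],d['side'],P[1]))
print('lamp top',tri(d['top'],(405,180),d['side'],(322,28)))
to([.474,-.2815,.34],-1.2)
E
```

```text
t: 19.3
tool_pos: [0.6083, -0.3832, 0.3863]
orientation: [-2.249, -2.19, 0.001]
force: [-0.6, 0.5, 0.1]
opening: 0.0003
gripper_force: 0.0
top [  4   7  20   9 113] [418.53982301 229.60176991]
side [ 3  6 17 19 89] [344.69662921 203.69662921]
grip (array([ 0.47048658, -0.28591757,  0.27036637]), [np.float64(0.0010982363537106815), np.float64(0.0010982363537106001)])
lamp top (array([ 0.51487476, -0.13278161,  0.66908414]), [np.float64(0.0027860028546231514), np.float64(0.0027860028546232312)])
t 19.30 pos [ 0.6083 -0.3832  0.3863] yaw -1.51 z [-0.002  0.002 -1.   ] F [-0.56  0.51  0.13] open 0.0003 q [-0.63  0.48  0.8  -0.    1.86 -0.61]
shift(tool) [ 0.098  -0.1369  0.0468] turn -0.0055 ; shift after turn [ 0.0988 -0.1363  0.0468]
```

The grip triangulates to (0.4705,−0.286,0.270), against 0.268 expected. Move above it and come down.

```bash
python3 inch.py '[[0, 0.0194, -0.0275, 0, -0.005], [0, 0.0194, -0.0275, 0, 0], [0, 0.0194, -0.0275, 0, 0], [0, 0.0194, -0.0275, 0, 0], [0, 0.0194, -0.0275, 0, 0], [0, 0, 0, 0.02, 0], [0, 0, 0, 0.026, 0], [0, 0, 0, 0, 0], [0, 0, 0, 0, 0]]'
python3 -c "
from h import *
to([.473,-.2825,.315],-1.2)"
```

```text
t: 20.2
tool_pos: [0.4727, -0.2834, 0.3417]
orientation: [-2.243, -2.197, 0.0]
force: [0.6, -0.3, 0.3]
opening: 0.0003
gripper_force: 0.0
t 20.20 pos [ 0.4727 -0.2834  0.3417] yaw -1.20 z [-0.001  0.001 -1.   ] F [ 0.63 -0.27  0.31] open 0.0003 q [-0.63 -0.02  1.46  0.    1.71 -0.61]
shift(tool) [0.0008 0.0003 0.0267] turn 0.0000 ; shift after turn [0.0008 0.0003 0.0267]
```

```bash
python3 inch.py '[[0, 0, 0, 0.015, 0], [0, 0, 0, 0.015, 0], [0, 0, 0, 0, 0]]'| grep -E "tool|force: \["
for i in 1 2 3 4 5; do python3 inch.py '[[0, 0, 0, 0.003, 0], [0, 0, 0, 0, 0]]'| grep -E "tool|force: \["; done
```

```text
tool_pos: [0.4722, -0.2831, 0.3089]
force: [-0.2, -0.6, -0.4]
tool_pos: [0.473, -0.2836, 0.3089]
force: [0.3, -0.6, 0.5]
tool_pos: [0.4731, -0.2837, 0.3062]
force: [0.1, 0.3, 0.5]
tool_pos: [0.4733, -0.2835, 0.3035]
force: [-0.1, 0.8, 4.6]
tool_pos: [0.4732, -0.2837, 0.3004]
force: [0.8, -0.7, 3.2]
tool_pos: [0.4731, -0.2837, 0.2972]
force: [0.9, 0.6, 4.1]
```

Contact came at about 0.305, as predicted. Press on down to TCP ≈ 0.2335.

```bash
python3 inch.py '[[0, 0, 0, 0.005, 0], [0, 0, 0, 0.005, 0], [0, 0, 0, 0.005, 0], [0, 0, 0, 0.005, 0], [0, 0, 0, 0.005, 0], [0, 0, 0, 0.005, 0], [0, 0, 0, 0.005, 0], [0, 0, 0, 0.005, 0], [0, 0, 0, 0.005, 0], [0, 0, 0, 0.005, 0], [0, 0, 0, 0.005, 0], [0, 0, 0, 0.004, 0], [0, 0, 0, 0.003, 0], [0, 0, 0, 0, 0], [0, 0, 0, 0, 0]]'
python3 - <<'E'
from h import *
import pickle
to([.473,-.2825,.2332],-1.2)
c=shot('side','s8.png');t=shot('top','t8.png');w=shot('wrist','w8.png');pickle.dump((c,t,w),open('c8.pkl','wb'))
o=np.array([.519,-.3798]);a=np.radians(-1.2);yh=np.array([np.cos(a),np.sin(a)]);xh=np.array([yh[1],-yh[0]])
for n,p in dict(tip0=(0,0,.103),tip15=(0,0,.088),grip=(-.0973,-.047,.202),chuck0=(0,0,.147),bladeTop=(0,.014,.123)).items():
    X=[*(o+p[0]*xh+p[1]*yh),p[2]];print(n,proj(c,X).round(1))
E
```

```text
t: 23.0
tool_pos: [0.4733, -0.2831, 0.2357]
orientation: [2.242, 2.201, 0.001]
force: [-1.8, 3.7, 7.4]
opening: 0.0002
gripper_force: 4.1
t 23.00 pos [ 0.4733 -0.2831  0.2357] yaw -1.06 z [ 0.001  0.001 -1.   ] F [-1.83  3.73  7.45] open 0.0002 q [-0.63 -0.    1.63  0.    1.51 -0.61]
shift(tool) [ 0.0006 -0.0003  0.0025] turn 0.0024 ; shift after turn [ 0.0006 -0.0003  0.0025]
tip0 [385.1 275.7]
tip15 [384.9 281.2]
grip [345.  229.2]
chuck0 [385.8 259.1]
bladeTop [389.8 266.6]
```

```bash
python3 inch.py '[[0, 0, 0, 0.0011, 0], [0, 0, 0, 0.0011, 0], [0, 0, 0, 0, 0], [0, 0, 0, 0, 0]]'| grep -E "^t|tool|force: \["
python3 - <<'E'
from h import *
import pickle
to([.473,-.2825,.2332],-1.2)
c=shot('side','s9.png');t=shot('top','t9.png');w=shot('wrist','w9.png')
A=cv2.imread('pics/s7.png') if False else cv2.imread('pics/s6.png')
B=cv2.imread('pics/s9.png')
up=lambda im,x,y,w,h,W,H:cv2.resize(im[y:y+h,x:x+w],(W,H),interpolation=2)
ww=cv2.imread('pics/w9.png')
cv2.imwrite('pics/z9.png',np.vstack([np.hstack([up(A,340,230,80,60,400,300),up(B,340,230,80,60,400,300)]),np.hstack([up(B,320,190,133,100,400,300),up(ww,0,0,640,400,400,300)])]))
for n in('s0','s6','s9'):
    im=cv2.imread('pics/side0.png' if n=='s0' else f'pics/{n}.png').astype(float).mean(2);print(n,[int(x) for x in im[245:290,384:388].mean(1)])
E
```

```text
t: 23.55
tool_pos: [0.4733, -0.2833, 0.2338]
force: [-0.3, 3.3, 7.6]
t 23.55 pos [ 0.4733 -0.2833  0.2338] yaw -1.07 z [ 0.001  0.    -1.   ] F [-0.33  3.31  7.6 ] open 0.0005 q [-0.63  0.    1.63  0.    1.51 -0.61]
shift(tool) [ 0.0008 -0.0003  0.0006] turn 0.0022 ; shift after turn [ 0.0008 -0.0003  0.0006]
s0 [65, 64, 66, 66, 69, 78, 80, 65, 55, 56, 54, 55, 55, 55, 53, 64, 85, 91, 87, 89, 89, 101, 95, 89, 89, 89, 90, 90, 91, 99, 98, 121, 177, 198, 200, 198, 194, 187, 181, 174, 169, 168, 166, 171, 187]
s6 [66, 67, 65, 65, 72, 80, 78, 66, 56, 54, 56, 55, 53, 53, 53, 64, 84, 92, 89, 87, 87, 103, 98, 88, 84, 80, 82, 81, 84, 84, 84, 89, 106, 116, 110, 108, 108, 101, 89, 81, 82, 82, 81, 83, 85]
s9 [68, 69, 68, 63, 73, 82, 82, 82, 84, 83, 83, 85, 82, 64, 55, 57, 58, 56, 55, 58, 63, 83, 95, 90, 84, 84, 84, 85, 84, 84, 85, 87, 86, 84, 84, 83, 83, 88, 100, 103, 100, 97, 96, 99, 101]
```

View pics/z9.png

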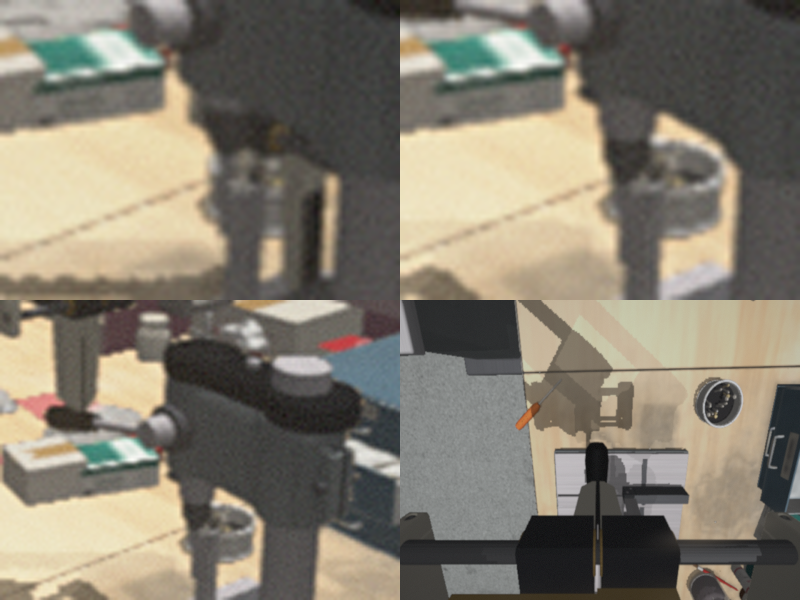

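The grip lies under the closed fingers at about (70,415) in the lower-left panel. The chuck's edges moved down 5.1 and 6.0 px from rest, against 5.7 expected for 15 mm. The pin and blade still stand together, and the stock is on the fence in the wrist view at about (655,492). TCP is 0.2338 against a wanted 0.2334, so I'll add one small nudge, let it settle and hand in.

```bash
python3 inch.py '[[0, 0, 0, 0.0004, 0], [0, 0, 0, 0, 0], [0, 0, 0, 0, 0], [0, 0, 0, 0, 0]]'| grep -E "^t|tool|force: \["
python3 -c "
from h import *
print(robot.close_job())"
```

```text
t: 24.1
tool_pos: [0.4733, -0.2833, 0.2334]
force: [-0.2, 3.4, 8.2]
the job is handed in; nothing more can be done
None
```

The square is standing against the fence with its blade up against the test pin and released, and the lever is held down at about 15 mm; I got that depth from the fingertip height and the chuck's movement in the side view, since I couldn't see the scale itself.

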